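# Open the desk power box and switch its sockets on

## Task

The phone charger plugged into the desk power box is dead because its sockets are switched off. With your fingertips, press down the ribbed rear end of the box's rocking flap until the long front end swings up and the flap stands wide open by itself, then press the raised end of the rocker switch under it so that the sockets are on. Leave the flap open, and do not pick up or push about the mug, stapler, loose charger or phone lying around the box.

Things in the scene. Friction and masses are not known exactly. Their poses are not given: they have to be found in the camera images.
- power_box: Grey plastic power box fixed on the desk, turned either way: 230 mm deep (its x) by 200 mm wide (its y) by 70 mm high; origin under its centre, x from its front towards its rear. An aluminium flap, flush with its rim, covers a well at x -92 to +98, y -87 to +87 mm, whose floor is 8 mm above the desk.
- strip_face (a point): Centre of the upper face of the white socket strip lying in the front of the well, at x = -50 mm in the box's frame, 32 mm above the desk; 56 mm (x) by 170 mm (y). On it: the black rocker switch 50 mm to the +y side, an empty socket in the middle, a plugged-in black charger (30 x 32 mm, top 59 mm above the desk) 50 mm to the -y side.
- press_end: The short rear end of the flap, the one to press: 3 mm aluminium plate with thin rubber ribs, 53 mm (x) by 172 mm (y). Origin on its upper face at the spot to press, at x = +74 mm in the box's frame (34 mm behind the flap's cross pin, 21 mm ahead of the rear edge), 70 mm above the desk while shut, with 58 mm of free depth below. It turns with the flap.
- flap (a joint): Flap angle: 0 shut (level), 1.31 rad wide open, front end up. A spring holds it shut; pressing the rear end takes 2 to 6 N at first, less and less further on. Once past 0.85 rad at the latest the spring throws it wide open and keeps it there; let go much earlier it falls shut. Pressed straight down at the spot to press, a 22 mm wide fingertip must go down about 25 mm, a narrow one 35 mm.
- flap_front_edge (a point): Middle of the flap's long front edge, on its upper face. The flap (185 x 172 x 3 mm) rocks on a cross pin along the box's y, at x = +40 mm, 68.5 mm above the desk; this edge is 130 mm from the pin. Wide open it stands 195 mm above the desk at about x = +8 mm in the box's frame, and the well ahead of it is free from above.
- switch_rocker (a joint): Angle of the rocker switch: 0 off, 0.28 rad on. It is stiff and stays where it is left; pressing takes 3 to 6 N. The black rocker is 42 mm long (along the box's y), 26 mm wide, centred at x = -50, y = +50 mm in the box's frame; its upper side is a shallow V: one half lies level, the other stands up.
- switch_press (a point): The spot to press on the rocker: on the upper face of its raised half, the half towards the middle of the box (the box's -y side), about 14 mm from the rocker's middle and 44 mm above the desk while off; it goes down about 4 mm to 40 mm above the desk when on.
- mug: White mug, 80 mm across, 92 mm high, origin under its centre; loose, stands beside the box, leave it alone.
- stapler: Grey stapler, 130 x 34 x 57 mm, long along its x, origin under its centre; loose, stands beside the box, leave it alone.
- charger: Loose white charger block, 46 x 46 x 30 mm, origin under its centre; lies behind the box, leave it alone.
- phone: Phone lying flat, dark screen up, 150 x 72 x 8 mm, long along its x, origin under its centre; lies before the box, leave it alone.

How it is judged:
By the outcome, as a careful person would: the job done as asked, in the order asked, and still so for the second after the job is handed in, with the robot touching nothing.
It also fails if it takes over 45 s, if anything falls off the work surface, if the arm or the gripper's body presses on something with over 40 N, if the wrist force passes 120 N, or if a joint passes its speed limit or range.

## Robot

A 7-joint arm with a two-finger parallel gripper is mounted at the origin on the work surface. World frame = base frame: x ahead of the robot, y to its left, z up, the work surface at z = 0. Lengths are in m, angles in rad, forces in N, time in s.
With the tool pointing down it reaches from about 0.425 to 0.95 m from the base axis. Payload 4.7 kg.
Tool frame: the origin (TCP) lies between the finger pads; the fingertips stand 11 mm ahead of it and the grasp point (between the pads) lies 8 mm behind it; x points along the fingers, y is the direction in which the jaws open and shut, and the axes are right-handed (so a half turn about x gives the same grasp; the last joint's range is limited). The gripper opens to 85 mm and grips with 20 to 120 N. Pads are 22 mm wide; open, the fingers measure 114 mm over their backs; the gripper's body (76 mm by 85 mm) begins 54 mm behind the grasp point. The pads swing forward as they close: fully open they stand 13 mm farther back than shut.
Start: joints at [1.09, 0.469, -0.049, 1.532, 0.024, 1.141, -0.082], TCP at [0.295, -0.607, 0.242] pointing down, gripper open.
Joint ranges: [-2.59, 2.59], [-0.33, 1.99], [-1.39, 1.29], [0.1, 2.45], [-1.04, 4.18], [0.21, 1.99], [-2.66, 2.66]. Speed limits (rad/s): [2.57, 2.57, 3.14, 3.14, 3.14, 3.14, 3.14].

## Interface

Orientations are given as a rotation vector (axis times angle).
In Python, from rig import sense, eyes, sign_off gives the robot as it stands.
- The arm moves only by the tool step_arm, never from a script. Its argument "increments" is a list of rows, each an object of numbers: "tx", "ty", "tz": the shift along the world's x, y, z in m; "ax", "ay", "az": the turn, a rotation vector about the world's x, y, z in degrees; "fingers": the opening, from 0 (shut) to 1 (fully open). In form: [{"tx": .., "ty": .., "tz": .., "ax": .., "ay": .., "az": .., "fingers": ..}, ...]. A call has 1 to 8 rows; each row shifts and turns the commanded pose from where the row before left it; what a row does not reach is not made up. A row lasts 1/12 s, in which the tool goes at most 41.7 mm and 7.16 degrees, less where a joint would pass 70% of its speed; a pose out of reach is approached as far as the arm can. A call with a gripper value outside its range is refused whole. The fingers move at their own pace and stop on an object; "grip_force" is the grip in N (left out, the last holds). Time passes only in rows, so rows that do not move let the fingers close. It gives the time, the measured TCP pose, the force and the opening at its end, in the units of the state.
- sense(): the state, without advancing time (a new reading comes with each control period).
- eyes.capture(name): name is "side" or "top" or "wrist"; returns (picture, depth): 420x560x3 uint8, red, green, blue; 420x560 float32, m along the optical axis (not along the pixel's ray), 0 where there is no reading.
- eyes.calibration(name): a dict with "camera_matrix" (3x3 intrinsics, pixels), "xyz" and "orientation" of the camera in the world. Camera axes: x right, y down, z forward; pixel columns grow to the right and rows downward; lengths in m; the calibration is good to about 2 mm. The wrist camera is an equidistant fisheye: a pixel r from the principal point sees the ray r / f radians off the axis. A picture is of the moment at which its call begins: read the wrist's pose just before it. calibration takes no time and is no camera call; for the wrist camera it gives the pose at the moment of the call.
- sign_off(): hands the job in, once; it reports no verdict.
The state is a dict: "time": time; "joint_pos": joint angles; "joint_vel": joint speeds; "joint_torque": joint torques, N m; "tool_pos": TCP position; "eef_rot": TCP orientation; "wrist_force": force on the tool from outside, world axes, zero at the start; "wrist_torque": the same for the moment, N m; "width": finger opening in m.
Only numpy, scipy, OpenCV 4.12 (cv2) and the standard library are available. Lean on these libraries where they do the work, as an engineer would, in place of code of your own. Each camera call takes 0.05 s, during which the arm holds its last target. There are 200 camera calls.

## Working session

There is one attempt and no reset: what is moved stays moved. The work goes in short steps, Python scripts to look and compute and a tool call to move; the robot and the scene stay as the last step left them, time stands still between calls to the robot, and variables do not carry over. Pictures are saved under pics/ and viewed, about 8 in all and at most 12, crops included, and the job is handed in when it is done.

Besides the shell and the picture viewer there is one more tool, called after "Emit:" as name([rows], argument=value, ...), one row to a line, values as JSON. step_arm: Moves the arm, as the interface text tells. Its arguments: {"type":"object","properties":{"increments":{"type":"array"},"grip_force":{"type":"number"}},"required":["increments"]}

```bash
mkdir -p pics; cat > h.py <<'E'
import numpy as np, cv2
from scipy.spatial.transform import Rotation as R
from rig import sense, eyes, sign_off
def cap(n,f):
    c=eyes.calibration(n); p,d=eyes.capture(n); cv2.imwrite('pics/'+f+'.png',p[:,:,::-1]); np.savez('pics/'+f,d=d,p=p,K=c['camera_matrix'],t=c['xyz'],o=c['orientation']); return p,d,c
def cloud(f):
    z=np.load('pics/'+f+'.npz'); d=z['d'];K=z['K']; v,u=np.mgrid[:d.shape[0],:d.shape[1]]
    P=np.stack([(u-K[0,2])/K[0,0]*d,(v-K[1,2])/K[1,1]*d,d],-1)
    o=z['o']; Rm=R.from_rotvec(o).as_matrix() if o.shape==(3,) else (o if o.shape==(3,3) else R.from_quat(o).as_matrix())
    W=P@Rm.T+z['t']; W[d==0]=np.nan; return W,z['p']
E
python3 - <<'E'
from h import *
for n in('top','side'):
    p,d,c=cap(n,n+'0'); print(n,c)
s=sense();print({k:np.round(s[k],3) for k in s})
W,p=cloud('top0'); print(np.nanpercentile(W[...,2],[1,50,99]))
m=(W[...,2]>.06)&(W[...,2]<.08)
print(m.sum()); r=cv2.minAreaRect(W[m][:,:2].astype(np.float32)*1000);print(r)
E
```

```text
top {'camera_matrix': array([[397.12834449,   0.        , 266.62208309],
       [  0.        , 397.12834449, 208.68079416],
       [  0.        ,   0.        ,   1.        ]]), 'xyz': array([0.47197405, 0.03202926, 0.87818852]), 'orientation': array([-2.15815934,  2.14844301, -0.1566572 ])}
side {'camera_matrix': array([[427.81070435,   0.        , 277.04606171],
       [  0.        , 427.81070435, 210.56764352],
       [  0.        ,   0.        ,   1.        ]]), 'xyz': array([ 0.35144355, -0.53385834,  0.70555278]), 'orientation': array([-2.30584761,  0.44753182, -0.1888243 ])}
{'time': np.float64(0.1), 'joint_pos': array([ 1.09 ,  0.469, -0.049,  1.534,  0.024,  1.141, -0.082]), 'joint_vel': array([ 0.   , -0.004, -0.001, -0.003,  0.   ,  0.   ,  0.002]), 'joint_torque': array([ 2.0000e-03, -5.1151e+01, -4.7000e-02, -2.3839e+01,  1.1000e-02,
        4.0000e-03, -0.0000e+00]), 'tool_pos': array([ 0.294, -0.607,  0.241]), 'eef_rot': array([ 1.971,  0.455, -1.972]), 'wrist_force': array([-0.631,  0.022, -0.375]), 'wrist_torque': array([0.01 , 0.039, 0.001]), 'width': np.float64(0.085)}
[-0.75538946  0.00115382  0.07167498]
10860
((555.488037109375, -122.165283203125), (420.8394470214844, 230.2200164794922), 89.03131103515625)
```

View pics/top0.png

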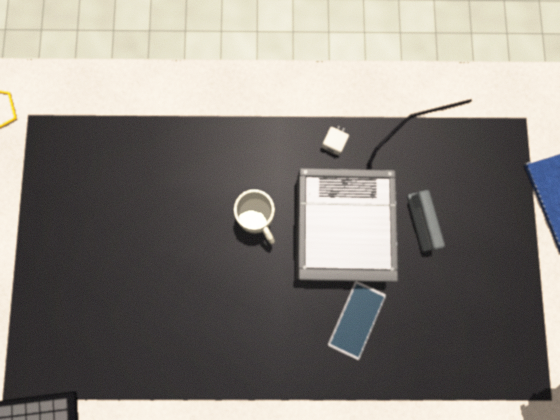

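View pics/side0.png

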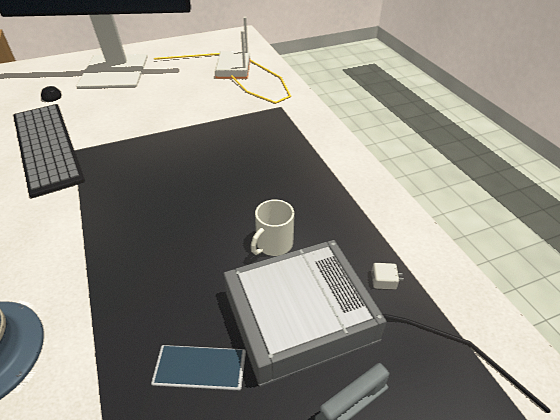

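The ribbed rear of the box faces image-up in the top view, about (348,187). The mug is on its left at (255,213), the stapler on its right at (427,220), the charger behind at (335,140), and the phone in front at (357,320). Next I'll fit the box pose.

```bash
cat >> h.py <<'E'
def boxpts(c,yaw,pts):
    Rz=R.from_euler('z',yaw).as_matrix(); return np.array(pts)@Rz.T+[c[0],c[1],0]
E
python3 - <<'E'
from h import *
W,p=cloud('top0')
m=((W[...,2]>.06)&(W[...,2]<.08)).astype(np.uint8)
m=cv2.morphologyEx(m,cv2.MORPH_OPEN,np.ones((5,5)))
n,l,st,ce=cv2.connectedComponentsWithStats(m)
for i in range(1,n):
    q=W[l==i]; r=cv2.minAreaRect(q[:,:2].astype(np.float32)*1000); print(st[i],np.round(r[0],1),np.round(r[1],1),r[2],np.median(q[:,2]))
W,p=cloud('side0')
m=((W[...,2]>.063)&(W[...,2]<.077)&(abs(W[...,1]+.14)<.13)&(W[...,0]>.3)&(W[...,0]<.7)).astype(np.uint8)
m=cv2.morphologyEx(m,cv2.MORPH_OPEN,np.ones((5,5)))
n,l,st,ce=cv2.connectedComponentsWithStats(m)
for i in range(1,n):
    q=W[l==i]; r=cv2.minAreaRect(q[:,:2].astype(np.float32)*1000); print(st[i],np.round(r[0],1),np.round(r[1],1),r[2],np.median(q[:,2]))
s=sense(); print(R.from_rotvec(s['eef_rot']).as_matrix().round(3))
E
```

```text
[  298   168   100   114 10641] [ 555.2 -139.3] [200.5 230.2] 88.998779296875 0.07040401967170662
[  225   241   161   128 12422] [ 555.  -141.9] [201.2 229.9] 88.99221801757812 0.0705877934312199
[[-0.001  0.437 -0.9  ]
 [ 0.002 -0.9   -0.437]
 [-1.    -0.002  0.   ]]
```

Emit:
step_arm([
  {"tx": 0.02, "ty": 0.028, "az": -3.35, "fingers": 0},
  {"tx": 0.02, "ty": 0.028, "az": -3.35, "fingers": 0},
  {"tx": 0.02, "ty": 0.028, "az": -3.35, "fingers": 0},
  {"tx": 0.02, "ty": 0.028, "az": -3.35, "fingers": 0},
  {"tx": 0.02, "ty": 0.028, "az": -3.35, "fingers": 0},
  {"tx": 0.02, "ty": 0.028, "az": -3.35, "fingers": 0},
  {"tx": 0.02, "ty": 0.028, "az": -3.35, "fingers": 0},
  {"tx": 0.02, "ty": 0.028, "az": -3.35, "fingers": 0},
])

```text
invalid input at $.increments[0]: expected keys tx, ty, tz, ax, ay, az, fingers
```

```bash
python3 - <<'E'
from h import *
s=sense(); M=R.from_rotvec(s['eef_rot']).as_matrix(); print(s['time'],s['tool_pos'],M.round(3),s['joint_pos'].round(2),s['width'],s['wrist_force'].round(2))
c=eyes.calibration('wrist'); print(M.T@(c['xyz']-s['tool_pos']), (M.T@R.from_rotvec(c['orientation']).as_matrix()).round(2))
E
```

```text
0.1 [ 0.29446939 -0.60681172  0.24133914] [[-0.001  0.437 -0.9  ]
 [ 0.002 -0.9   -0.437]
 [-1.    -0.002  0.   ]] [ 1.09  0.47 -0.05  1.53  0.02  1.14 -0.08] 0.08537664968303499 [-0.63  0.02 -0.37]
[-0.13034173  0.00043718 -0.0727559 ] [[-0.   -0.28  0.96]
 [ 1.    0.    0.  ]
 [-0.    0.96  0.28]]
```

Emit:
step_arm([
  {"tx": 0.02, "ty": 0.028, "tz": 0, "ax": 0, "ay": 0, "az": -3.35, "fingers": 0},
  {"tx": 0.02, "ty": 0.028, "tz": 0, "ax": 0, "ay": 0, "az": -3.35, "fingers": 0},
  {"tx": 0.02, "ty": 0.028, "tz": 0, "ax": 0, "ay": 0, "az": -3.35, "fingers": 0},
  {"tx": 0.02, "ty": 0.028, "tz": 0, "ax": 0, "ay": 0, "az": -3.35, "fingers": 0},
  {"tx": 0.02, "ty": 0.028, "tz": 0, "ax": 0, "ay": 0, "az": -3.35, "fingers": 0},
  {"tx": 0.02, "ty": 0.028, "tz": 0, "ax": 0, "ay": 0, "az": -3.35, "fingers": 0},
  {"tx": 0.02, "ty": 0.028, "tz": 0, "ax": 0, "ay": 0, "az": -3.35, "fingers": 0},
  {"tx": 0.02, "ty": 0.028, "tz": 0, "ax": 0, "ay": 0, "az": -3.35, "fingers": 0},
])

```text
time: 0.77
tool_pos: [0.4552, -0.3816, 0.242]
eef_rot: [-2.211, 0.021, 2.212]
wrist_force: [0.7, -0.3, 0.5]
width: 0.0002
```

```bash
python3 - <<'E'
from h import *
s=sense(); M=R.from_rotvec(s['eef_rot']).as_matrix(); print(s['time'],s['tool_pos'],M.round(3),s['joint_pos'].round(2),s['width'],s['wrist_force'].round(2))
E
```

```text
0.7667 [ 0.45522456 -0.38160974  0.24196551] [[-0.001 -0.019 -1.   ]
 [ 0.    -1.     0.019]
 [-1.    -0.     0.001]] [ 0.66  0.34 -0.05  1.73  0.02  1.07 -0.98] 0.00015414198732821265 [ 0.75 -0.26  0.48]
```

Emit:
step_arm([
  {"tx": 0.022, "ty": 0.03, "tz": -0.012, "ax": 0, "ay": 1.25, "az": 0, "fingers": 0},
  {"tx": 0.022, "ty": 0.03, "tz": -0.012, "ax": 0, "ay": 1.25, "az": 0, "fingers": 0},
  {"tx": 0.022, "ty": 0.03, "tz": -0.012, "ax": 0, "ay": 1.25, "az": 0, "fingers": 0},
  {"tx": 0.022, "ty": 0.03, "tz": -0.012, "ax": 0, "ay": 1.25, "az": 0, "fingers": 0},
  {"tx": 0.022, "ty": 0.03, "tz": -0.012, "ax": 0, "ay": 1.25, "az": 0, "fingers": 0},
  {"tx": 0.022, "ty": 0.03, "tz": -0.012, "ax": 0, "ay": 1.25, "az": 0, "fingers": 0},
  {"tx": 0.022, "ty": 0.03, "tz": -0.012, "ax": 0, "ay": 1.25, "az": 0, "fingers": 0},
  {"tx": 0.022, "ty": 0.03, "tz": -0.012, "ax": 0, "ay": 1.25, "az": 0, "fingers": 0},
])

```text
time: 1.43
tool_pos: [0.6313, -0.1417, 0.1453]
eef_rot: [-2.011, 0.019, 2.401]
wrist_force: [-0.3, 0.4, 0.2]
width: -0.0002
```

Emit:
step_arm([
  {"tx": 0, "ty": 0, "tz": -0.02, "ax": 0, "ay": 0, "az": 0, "fingers": 0},
  {"tx": 0, "ty": 0, "tz": -0.02, "ax": 0, "ay": 0, "az": 0, "fingers": 0},
  {"tx": 0, "ty": 0, "tz": 0, "ax": 0, "ay": 0, "az": 0, "fingers": 0},
])

```text
time: 1.68
tool_pos: [0.6281, -0.1417, 0.1015]
eef_rot: [-2.003, 0.015, 2.408]
wrist_force: [-1.6, 0.4, -0.3]
width: -0.0001
```

```bash
python3 - <<'E'
from h import *
p,d,c=cap('side','side1')
s=sense(); M=R.from_rotvec(s['eef_rot']).as_matrix(); print(s['time'],s['tool_pos'],M.round(3),s['joint_pos'].round(2),s['width'],s['wrist_force'].round(2))
E
```

```text
1.7333 [ 0.6288432  -0.14291267  0.10372758] [[-0.18  -0.015 -0.984]
 [ 0.001 -1.     0.015]
 [-0.984  0.002  0.18 ]] [ 0.22  0.64 -0.11  1.6   0.1   1.09 -1.51] 0.00022793033176756044 [0.3  0.12 0.6 ]
```

View pics/side1.png

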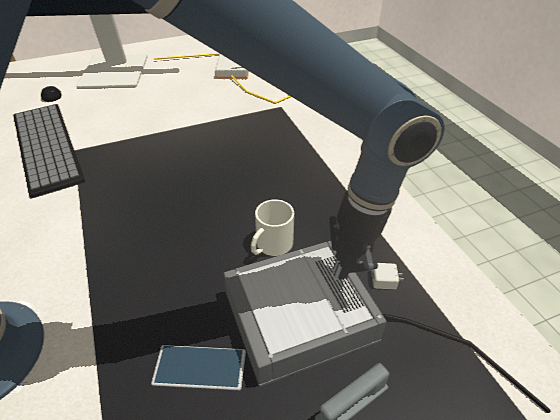

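The shut fingertips hover over the ribs at about (342,272), so I'll press now.

Emit:
step_arm([
  {"tx": 0.001, "ty": 0, "tz": -0.012, "ax": 0, "ay": 0, "az": 0, "fingers": 0},
  {"tx": 0, "ty": 0, "tz": -0.012, "ax": 0, "ay": 0, "az": 0, "fingers": 0},
  {"tx": 0, "ty": 0, "tz": -0.008, "ax": 0, "ay": 0, "az": 0, "fingers": 0},
  {"tx": 0, "ty": 0, "tz": -0.008, "ax": 0, "ay": 0, "az": 0, "fingers": 0},
])

```text
time: 2.07
tool_pos: [0.6316, -0.1441, 0.0668]
eef_rot: [-2.012, 0.021, 2.399]
wrist_force: [-0.7, 0.8, 4.5]
width: 0.0001
```

Emit:
step_arm([
  {"tx": 0, "ty": 0, "tz": -0.008, "ax": 0, "ay": 0, "az": 0, "fingers": 0},
  {"tx": 0, "ty": 0, "tz": -0.008, "ax": 0, "ay": 0, "az": 0, "fingers": 0},
  {"tx": 0, "ty": 0, "tz": -0.006, "ax": 0, "ay": 0, "az": 0, "fingers": 0},
  {"tx": 0, "ty": 0, "tz": 0, "ax": 0, "ay": 0, "az": 0, "fingers": 0},
  {"tx": 0, "ty": 0, "tz": 0, "ax": 0, "ay": 0, "az": 0, "fingers": 0},
  {"tx": 0, "ty": 0, "tz": 0, "ax": 0, "ay": 0, "az": 0, "fingers": 0},
])

```text
time: 2.57
tool_pos: [0.6318, -0.1432, 0.0443]
eef_rot: [-2.013, 0.019, 2.399]
wrist_force: [0.4, -0.3, -0.2]
width: 0.0001
```

```bash
python3 - <<'E'
from h import *
p,d,c=cap('side','side2')
s=sense(); print(s['time'],s['tool_pos'],s['wrist_force'].round(2))
E
```

```text
2.6167 [ 0.63195592 -0.14326868  0.04452165] [ 0.23 -0.07  0.03]
```

View pics/side2.png

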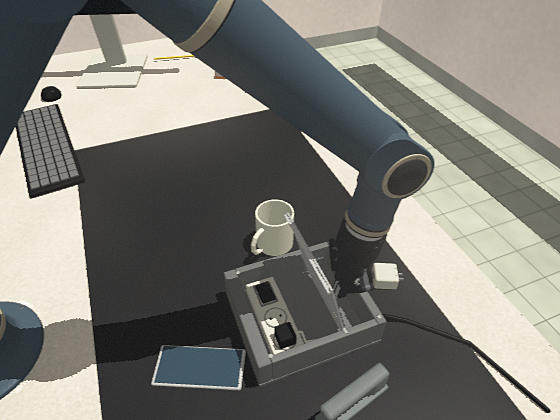

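The flap stands wide open and the wrist force is about zero. The rocker shows at about (266,292), on the mug side of the strip. I'll retract up and back, then spin 90° so that the wrist camera doesn't reach towards the flap.

Emit:
step_arm([
  {"tx": 0.005, "ty": 0, "tz": 0.025, "ax": 0, "ay": 0, "az": 0, "fingers": 0},
  {"tx": 0.005, "ty": 0, "tz": 0.03, "ax": 0, "ay": 0, "az": 0, "fingers": 0},
  {"tx": 0.005, "ty": 0, "tz": 0.035, "ax": 0, "ay": 0, "az": 0, "fingers": 0},
  {"tx": 0.005, "ty": 0, "tz": 0.035, "ax": 0, "ay": -2, "az": 0, "fingers": 0},
  {"tx": 0, "ty": 0, "tz": 0.035, "ax": 0, "ay": -2, "az": 0, "fingers": 0},
  {"tx": 0, "ty": 0, "tz": 0.035, "ax": 0, "ay": -2, "az": 0, "fingers": 0},
  {"tx": 0, "ty": 0, "tz": 0.035, "ax": 0, "ay": -2, "az": 0, "fingers": 0},
  {"tx": 0, "ty": 0, "tz": 0.02, "ax": 0, "ay": -2.2, "az": 0, "fingers": 0},
])

```text
time: 3.28
tool_pos: [0.6532, -0.1433, 0.2999]
eef_rot: [-2.228, 0.019, 2.2]
wrist_force: [1.3, 0.7, 0.2]
width: 0.0001
```

Emit:
step_arm([
  {"tx": 0, "ty": 0.005, "tz": 0, "ax": 0, "ay": 0, "az": 5, "fingers": 0},
  {"tx": -0.02, "ty": 0.005, "tz": 0, "ax": 0, "ay": 0, "az": 6, "fingers": 0},
  {"tx": -0.025, "ty": 0.005, "tz": 0, "ax": 0, "ay": 0, "az": 6, "fingers": 0},
  {"tx": -0.025, "ty": 0.005, "tz": 0, "ax": 0, "ay": 0, "az": 6, "fingers": 0},
  {"tx": -0.025, "ty": 0.005, "tz": 0, "ax": 0, "ay": 0, "az": 6, "fingers": 0},
  {"tx": -0.025, "ty": 0.005, "tz": 0, "ax": 0, "ay": 0, "az": 6, "fingers": 0},
  {"tx": -0.025, "ty": 0.005, "tz": 0, "ax": 0, "ay": 0, "az": 6, "fingers": 0},
  {"tx": 0, "ty": 0, "tz": 0, "ax": 0, "ay": 0, "az": 6, "fingers": 0},
])

```text
time: 3.95
tool_pos: [0.5025, -0.1074, 0.2949]
eef_rot: [1.745, 0.749, -1.743]
wrist_force: [-0.9, 0.0, -0.3]
width: -0.0001
```

Emit:
step_arm([
  {"tx": 0, "ty": 0, "tz": 0, "ax": 0, "ay": 0, "az": 6, "fingers": 0},
  {"tx": 0, "ty": 0, "tz": 0, "ax": 0, "ay": 0, "az": 6, "fingers": 0},
  {"tx": 0, "ty": 0, "tz": 0, "ax": 0, "ay": 0, "az": 6, "fingers": 0},
  {"tx": 0, "ty": 0, "tz": 0, "ax": 0, "ay": 0, "az": 6, "fingers": 0},
  {"tx": 0, "ty": 0, "tz": 0, "ax": 0, "ay": 0, "az": 6, "fingers": 0},
  {"tx": 0, "ty": 0, "tz": 0, "ax": 0, "ay": 0, "az": 6, "fingers": 0},
  {"tx": 0, "ty": 0, "tz": 0, "ax": 0, "ay": 0, "az": 6, "fingers": 0},
  {"tx": 0, "ty": 0, "tz": 0, "ax": 0, "ay": 0, "az": 0, "fingers": 0},
])

```text
time: 4.62
tool_pos: [0.5067, -0.1082, 0.2948]
eef_rot: [1.235, 1.196, -1.23]
wrist_force: [-0.7, -0.4, -0.3]
width: 0.0002
```

```bash
python3 - <<'E'
from h import *
p,d,c=cap('side','side3'); cap('wrist','wrist3')
s=sense(); M=R.from_rotvec(s['eef_rot']).as_matrix(); print(s['time'],s['tool_pos'],M.round(3),s['joint_pos'].round(2),s['wrist_force'].round(2))
K=c['camera_matrix'];Rc=R.from_rotvec(c['orientation']).as_matrix()
P=boxpts((.555,-.1405),np.radians(-1),[[-.05,.036,.044],[-.05,.05,.041],[-.05,.071,.04]])
q=(P-c['xyz'])@Rc@K.T; print(P.round(4),(q[:,:2]/q[:,2:]).round(1))
x=cv2.imread('pics/side3.png')[240:360,210:350]; a=cv2.resize(x,None,fx=4,fy=4,interpolation=2); cv2.imwrite('pics/c3.png',a)
E
```

```text
4.7167 [ 0.50670725 -0.10831355  0.29472015] [[ 0.001  0.999 -0.036]
 [ 0.003 -0.036 -0.999]
 [-1.     0.001 -0.003]] [ 0.45  0.19 -0.37  1.82  0.07  1.15  0.02] [-0.58 -0.19  0.49]
[[ 0.5056 -0.1036  0.044 ]
 [ 0.5059 -0.0896  0.041 ]
 [ 0.5062 -0.0686  0.04  ]] [[267.5 295.7]
 [265.  290.7]
 [261.2 282.5]]
```

View pics/c3.png

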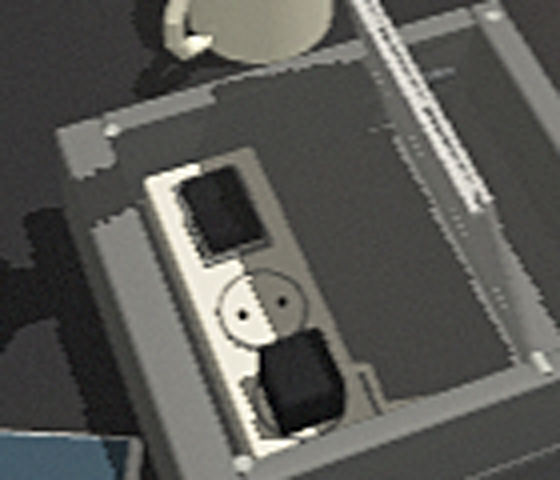

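View pics/wrist3.png

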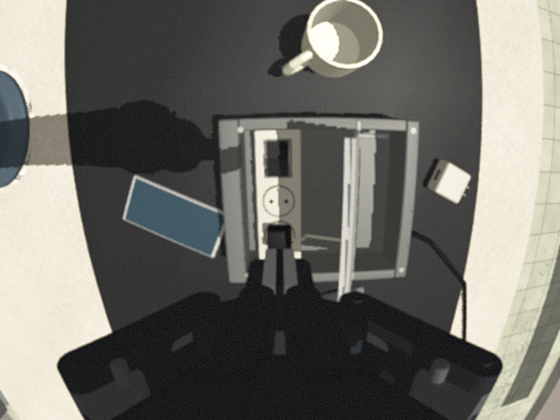

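The rocker is at about (267,293) in the full side view, within a few mm of my prediction of (265,291). Its -y half, towards the socket, is the one to press. I'll tilt the gripper body away from the flap and descend.

Emit:
step_arm([
  {"tx": -0.003, "ty": 0.002, "tz": -0.01, "ax": 0, "ay": -2.5, "az": 0, "fingers": 0},
  {"tx": 0, "ty": 0, "tz": -0.025, "ax": 0, "ay": -2.5, "az": 0, "fingers": 0},
  {"tx": 0, "ty": 0, "tz": -0.03, "ax": 0, "ay": -2.5, "az": 0, "fingers": 0},
  {"tx": 0, "ty": 0, "tz": -0.035, "ax": 0, "ay": -2.5, "az": 0, "fingers": 0},
  {"tx": 0, "ty": 0, "tz": -0.035, "ax": 0, "ay": 0, "az": 0, "fingers": 0},
  {"tx": 0, "ty": 0, "tz": -0.035, "ax": 0, "ay": 0, "az": 0, "fingers": 0},
  {"tx": 0, "ty": 0, "tz": -0.035, "ax": 0, "ay": 0, "az": 0, "fingers": 0},
  {"tx": 0, "ty": 0, "tz": 0, "ax": 0, "ay": 0, "az": 0, "fingers": 0},
])

```text
time: 5.38
tool_pos: [0.499, -0.1056, 0.0836]
eef_rot: [1.313, 1.078, -1.109]
wrist_force: [-0.9, 0.2, -0.2]
width: 0.0005
```

Emit:
step_arm([
  {"tx": 0, "ty": 0, "tz": -0.01, "ax": 0, "ay": 0, "az": 0, "fingers": 0},
  {"tx": 0, "ty": 0, "tz": -0.01, "ax": 0, "ay": 0, "az": 0, "fingers": 0},
  {"tx": 0, "ty": 0, "tz": 0, "ax": 0, "ay": 0, "az": 0, "fingers": 0},
])

```text
time: 5.63
tool_pos: [0.5041, -0.1064, 0.0694]
eef_rot: [1.316, 1.068, -1.1]
wrist_force: [-1.4, 0.4, -0.3]
width: -0.0003
```

```bash
python3 - <<'E'
from h import *
p,d,c=cap('wrist','wrist4')
p,d,c=cap('side','side4')
s=sense(); M=R.from_rotvec(s['eef_rot']).as_matrix(); print(s['time'],s['tool_pos'],(s['tool_pos']+M[:,0]*.011).round(4),s['wrist_force'].round(2))
x=cv2.imread('pics/side4.png')[200:360,180:380]; cv2.imwrite('pics/c4.png',cv2.resize(x,None,fx=3.5,fy=3.5,interpolation=2))
E
```

```text
5.7333 [ 0.50471052 -0.10641814  0.07052057] [ 0.5066 -0.1064  0.0597] [-0.57 -0.06  0.13]
```

View pics/c4.png

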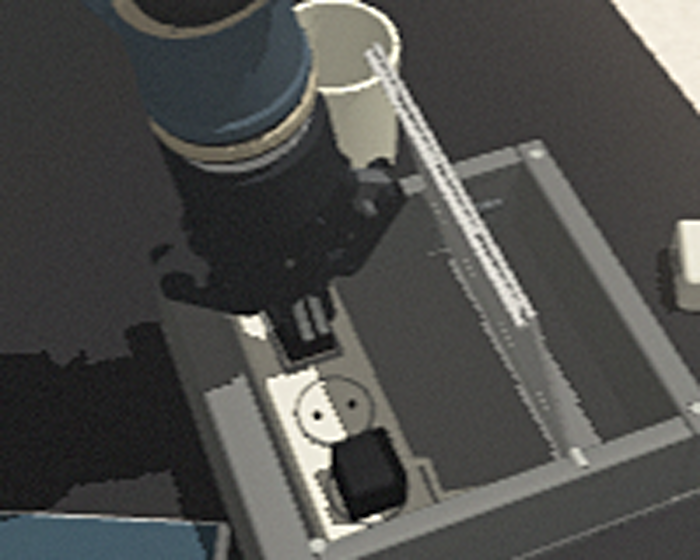

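The fingertips hang over the socket-side end of the rocker, at about (315,340) in the crop, and the gripper is clear of the flap. Pressing in small steps.

Emit:
step_arm([
  {"tx": -0.001, "ty": 0, "tz": -0.006, "ax": 0, "ay": 0, "az": 0, "fingers": 0},
  {"tx": 0, "ty": 0, "tz": -0.006, "ax": 0, "ay": 0, "az": 0, "fingers": 0},
  {"tx": 0, "ty": 0, "tz": -0.003, "ax": 0, "ay": 0, "az": 0, "fingers": 0},
  {"tx": 0, "ty": 0, "tz": 0, "ax": 0, "ay": 0, "az": 0, "fingers": 0},
  {"tx": 0, "ty": 0, "tz": 0, "ax": 0, "ay": 0, "az": 0, "fingers": 0},
])

```text
time: 6.15
tool_pos: [0.5031, -0.1066, 0.0545]
eef_rot: [1.316, 1.067, -1.1]
wrist_force: [0.2, -0.5, 1.6]
width: 0.0004
```

Emit:
step_arm([
  {"tx": 0, "ty": 0, "tz": -0.002, "ax": 0, "ay": 0, "az": 0, "fingers": 0},
  {"tx": 0, "ty": 0, "tz": 0, "ax": 0, "ay": 0, "az": 0, "fingers": 0},
  {"tx": 0, "ty": 0, "tz": -0.002, "ax": 0, "ay": 0, "az": 0, "fingers": 0},
  {"tx": 0, "ty": 0, "tz": 0, "ax": 0, "ay": 0, "az": 0, "fingers": 0},
])

```text
time: 6.48
tool_pos: [0.5032, -0.1069, 0.051]
eef_rot: [1.316, 1.067, -1.1]
wrist_force: [-2.5, -2.3, 10.0]
width: -0.0001
```

Emit:
step_arm([
  {"tx": 0, "ty": 0, "tz": -0.002, "ax": 0, "ay": 0, "az": 0, "fingers": 0},
  {"tx": 0, "ty": 0, "tz": 0, "ax": 0, "ay": 0, "az": 0, "fingers": 0},
  {"tx": 0, "ty": 0, "tz": 0, "ax": 0, "ay": 0, "az": 0, "fingers": 0},
])

```text
time: 6.73
tool_pos: [0.5033, -0.107, 0.0505]
eef_rot: [1.315, 1.065, -1.1]
wrist_force: [-6.8, -2.5, 25.3]
width: -0.0
```

The force climbs to 25 N with no further travel, so the rocker is at its end stop. Now I'll lift off, first straight up, then forwards away from the flap.

Emit:
step_arm([
  {"tx": 0, "ty": 0, "tz": 0.008, "ax": 0, "ay": 0, "az": 0, "fingers": 0},
  {"tx": -0.003, "ty": 0, "tz": 0.025, "ax": 0, "ay": 0, "az": 0, "fingers": 0},
  {"tx": -0.005, "ty": 0, "tz": 0.035, "ax": 0, "ay": 0, "az": 0, "fingers": 0},
  {"tx": -0.005, "ty": 0, "tz": 0.035, "ax": 0, "ay": 0, "az": 0, "fingers": 0},
  {"tx": -0.005, "ty": 0, "tz": 0.035, "ax": 0, "ay": 0, "az": 0, "fingers": 0},
  {"tx": 0, "ty": 0, "tz": 0.035, "ax": 0, "ay": 0, "az": 0, "fingers": 0},
  {"tx": 0, "ty": 0, "tz": 0.035, "ax": 0, "ay": 0, "az": 0, "fingers": 0},
  {"tx": 0, "ty": 0, "tz": 0, "ax": 0, "ay": 0, "az": 0, "fingers": 0},
])

```text
time: 7.4
tool_pos: [0.4883, -0.1059, 0.2631]
eef_rot: [1.318, 1.058, -1.091]
wrist_force: [0.4, -1.1, -0.4]
width: -0.0002
```

```bash
python3 - <<'E'
from h import *
p,d,c=cap('side','side5')
s=sense(); print(s['time'],s['tool_pos'],s['wrist_force'].round(2))
f=lambda n:cv2.resize(cv2.imread(f'pics/{n}.png')[270:340,235:315],None,fx=5,fy=5,interpolation=2)
cv2.imwrite('pics/c5.png',np.hstack([f('side3'),f('side5')]))
for n in('side3','side5'):
    W,_=cloud(n); Q=(W.reshape(-1,3)-[.555,-.1405,0])@R.from_euler('z',-1,degrees=True).as_matrix()
    for y in range(24,80,6):
        m=(abs(Q[:,0]+.05)<.01)&(abs(Q[:,1]-y/1000)<.003)&(Q[:,2]<.1); print(n,y,m.sum(),np.round(np.median(Q[m,2])*1000,1) if m.any() else None)
E
```

```text
7.45 [ 0.48655488 -0.1058579   0.25977093] [-0.11 -1.07 -0.36]
side3 24 40 33.5
side3 30 59 42.3
side3 36 25 44.1
side3 42 21 42.1
side3 48 24 40.6
side3 54 27 40.4
side3 60 29 39.9
side3 66 26 39.9
side3 72 8 39.8
side3 78 22 32.9
side5 24 39 33.9
side5 30 43 38.9
side5 36 32 40.2
side5 42 29 39.9
side5 48 33 40.3
side5 54 34 42.4
side5 60 33 43.8
side5 66 25 44.8
side5 72 0 None
side5 78 16 32.0
```

View pics/c5.png

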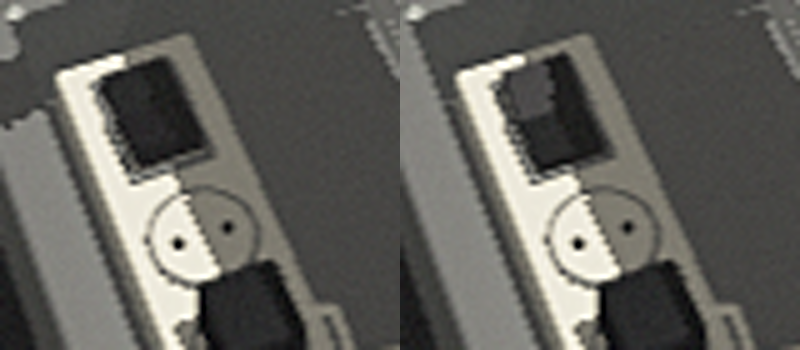

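View pics/side5.png

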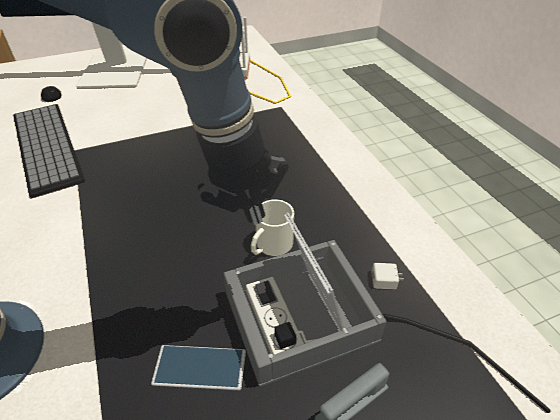

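The rocker has flipped: the pressed half is now level at 40 mm and the far half is raised to 45 mm. The flap is still wide open, the mug, stapler, charger and phone haven't moved, and the arm is clear of everything. Handing in.

```bash
python3 -c "
from rig import sign_off; print(sign_off())"
```

```text
the job is handed in; nothing more can be done
None
```

The sockets are switched on and the flap is standing wide open by itself. I handed the job in after about 7.5 s of robot time.

- **Flap:** I pressed the ribbed rear end down with the shut fingertips until the flap was thrown open. It stayed open with no force on the wrist.
- **Switch:** I pressed the raised half of the rocker until it stopped moving. The force peaked at about 25 N at the end stop.
- **Last checks:** Depth readings show the rocker has flipped: the pressed half went from about 44 mm to 40 mm, and the other half rose to about 44–45 mm. In the last picture the flap is still open, the arm is clear of everything, and the mug, stapler, charger and phone look unmoved.

No check failed. The only disagreement was 2–3 mm between the two cameras on where the box sits, and it did not affect the result.

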